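# Cool-down check of the copper weld coupon

### The job

Check that the copper weld coupon on the cooling rack has cooled: rest the closed fingertips lightly on its top for about a second, so that its sprung nest just gives by a few millimetres but is not pushed to the bottom, without gripping, lifting or shifting the coupon. Then report it cool by pressing the green button on the control box all the way in with the fingertips, and let go of it and draw back clear of everything. Do not touch the two other coupons, do not press the blue or red button, and leave the jar and tools where they lie.

Things in the scene. Friction and masses are not known exactly. Their poses are not given: they have to be found in the camera images.
- copper_top (a point): centre of the flat top of the copper coupon: a solid, upright, copper-coloured round bar, 32 mm across and 30 mm high, welded on a 50 x 50 x 4 mm steel plate, about 0.3 kg, loose in one of the rack's three nests. The top stands 70 mm above the table; z is up. The nest holds still under the first 1.5 to 3 N of downward touch, then sinks on its spring by 1 mm for each further 0.4 N, bottoms after 12 mm, and springs back when let go. A touch that sinks it 3 to 7 mm is right
- copper_coupon: the copper coupon itself; origin at the centre of the underside of its plate, 34 mm below its top, x and y along the plate's sides
- rack: cooling rack: dark steel plate 100 x 270 x 12 mm, fixed to the table, origin at the centre of its underside, x across the row and y along it. Three aluminium nests (64 mm square trays with a low lip) stand on it at y = -85, 0 and +85 mm, their floors 36 mm above the table; each carries one coupon, in any order
- steel_tee: steel tee coupon, loose in a nest: 50 x 50 x 4 mm plate with an upright plate 50 x 6 x 30 mm along its x across the middle, 34 mm high in all; origin at the centre of its underside. Not to be touched
- alu_corner: aluminium corner coupon, loose in a nest: 50 x 50 x 4 mm plate with upright walls 28 mm high along its +y and +x edges, 32 mm high in all; origin at the centre of its underside. Not to be touched
- console: control box, fixed to the table: grey box 110 x 240 mm with a yellow top plate 60 mm above the table; origin at the centre of its underside. Its three round spring buttons stand in a row along its y, 65 mm apart, in any order
- green_top (a point): centre of the top face of the green push button (28 mm across, about 82 mm above the table), pressed straight down; fully in takes 5 N
- green (a joint): travel of the green button: 0 out, 0.006 m fully in; it springs back when let go
- blue (a joint): travel of the blue button, 0 out; leave it
- red (a joint): travel of the red button, 0 out; leave it
- jar: jar with an orange cap, 64 mm across, 85 mm high, standing loose; origin at its foot. Leave it
- hammer: loose hammer, 240 mm long, lying on the table beyond the rack. Leave it
- brush: loose wire brush with a wooden handle, 230 mm long, 35 mm high, lying bristles down beyond the control box. Leave it
- magnet: loose red arrow-shaped welding magnet, 75 x 75 x 16 mm, lying near the robot. Leave it
- pliers: loose locking pliers, about 165 mm long, 14 mm high, lying near the robot. Leave them
Mind the look-alikes: they are no part of the job. What is shaped like the copper_coupon but pink or purple is not meant.

How it is judged:
By the outcome, as a careful person would: the job done as asked, in the order asked, and still so for the second after the job is handed in, with the robot touching nothing.
It also fails if it takes over 42 s, if anything falls off the work surface, if the arm or the gripper's body presses on something with over 40 N, if the wrist force passes 120 N, or if a joint passes its speed limit or range.

### The arm

A 6-joint arm with a two-finger parallel gripper is mounted at the origin on the work surface. World frame = base frame: x ahead of the robot, y to its left, z up, the work surface at z = 0. Lengths are in m, angles in rad, forces in N, time in s.
With the tool pointing down it reaches from about 0.325 to 0.9 m from the base axis. Payload 3.5 kg.
Tool frame: the origin (TCP) lies at the very end of the fingers, on their centre line; the grasp point (between the pads) lies 19 mm behind it; z points along the fingers, y is the line along which they close (so a half turn about z gives the same grasp; the last joint's range is limited). The gripper opens to 85 mm and grips with 20 to 120 N. Pads are 22 mm wide; open, the fingers measure 114 mm over their backs; the gripper's body (76 mm by 85 mm) begins 54 mm behind the grasp point. The pads swing forward as they close: fully open they stand 13 mm farther back than shut.
Start: joints at [-1.23, 0.276, -0.026, 1.268, 0, 1.467], TCP at [0.268, -0.564, 0.231] pointing down, gripper open.
Joint ranges: [-3.12, 3.12], [-0.85, 1.88], [-1.08, 1.24], [-1.95, 2.15], [-1.57, 1.53], [-3.14, 3.14]. Speed limits (rad/s): [2.57, 2.57, 3.14, 3.14, 3.14, 3.14].

### API

Orientations are given as a unit quaternion [x, y, z, w].
In Python, from cell import ctrl gives the robot as it stands.
- The arm moves only by the shell command python3 -m pendant 'ROWS' [OPENING] [FORCE]. ROWS is a JSON object of lists of equal length, an entry for each row: "delta_pos": the shift along the tool's x, y, z in cm, a list of three; "rotation": the turn, a rotation vector about the tool's x, y, z in rad, a list of three. A call has 1 to 12 rows; each row shifts and turns the commanded pose from where the row before left it, along the tool's axes as they then stand; what a row does not reach is not made up. A row lasts 1/8 s, in which the tool goes at most 62.5 mm and 10.7 degrees, less where a joint would pass 70% of its speed; a pose out of reach is approached as far as the arm can. A call is refused whole if a number of a shift passes 6.25 or a number of a turn 0.188, either way. A call with a gripper value outside its range is refused whole. OPENING is the opening, from -1 (shut) to 1 (fully open), set as the call begins (- or left out, the last holds). The fingers move at their own pace and stop on an object; FORCE is the grip in N (left out, the last holds). Time passes only in rows, so rows that do not move let the fingers close. It gives the time, the measured TCP pose, the force, the opening and the grip force at its end, in the units of the state.
- ctrl.sense(): the state, without advancing time (a new reading comes with each control period).
- ctrl.camera(name): name is "scene" or "top" or "wrist"; returns a dict with "frame" (480x640x3 uint8, red, green, blue), "fx", "fy", "cx", "cy" (pixels), "world_to_cam" (4x4, takes a point from world to camera coordinates). Camera axes: x right, y up, looking along -z (the intrinsics and any distortion apply to the point x, -y, -z); pixel columns grow to the right and rows downward; lengths in m; the calibration is good to about 2 mm. A picture is of the moment at which its call begins. There is no depth.
- ctrl.job_done(): hands the job in; it is judged then, once.
Trained networks look in a picture, given as the dict that the camera call returned (one of the last four; its "shot" number tells which), for a name from the list of things; names that differ only in an ending like _2 or _b are one class to them, and where a whole thing is asked for, a point or a joint stands for the part that bears it (a point fixed in the world has none). Each returns a list of dicts, best first, with "conf" (0 to 1); they miss things now and then, are a little off and sometimes report something else, mostly with a low value. They report only what shows in the picture. A call takes as long as a camera call. They do not tell look-alikes from the thing itself.
- ctrl.search_frame(picture, query): "centre" ([x, y, z] in m, in the coordinates of the camera as it stood for that picture, good to about 4 mm: the middle of the surface that is visible of it).
- ctrl.outline_of(picture, query): "pixels" (480x640 bool, what is visible of it).
- ctrl.tip_of(picture, query): "centre" ([x, y, z] in m, in the coordinates of the camera as it stood for that picture, good to about 4 mm: a listed point, or the origin of a listed thing).
The state is a dict: "time_s": time; "joints": joint angles; "qd": joint speeds; "effort": joint torques, N m; "position": TCP position; "orientation": TCP orientation; "contact_force": force on the tool from outside, world axes, zero at the start; "torque": the same for the moment, N m; "width": finger opening in m; "grasp_force": force on a finger pad.
Only numpy, scipy, OpenCV 4.12 (cv2) and the standard library are available. Lean on these libraries where they do the work, as an engineer would, in place of code of your own. Each camera call takes 0.05 s, during which the arm holds its last target. There are 200 camera calls.

## Working session

There is one attempt and no reset: what is moved stays moved. The work goes in short steps, Python scripts to look and compute and a shell command to move; the robot and the scene stay as the last step left them, time stands still between calls to the robot, and variables do not carry over. Pictures are saved under pics/ and viewed, at most 10 in all, crops included, and the job is handed in when it is done.

```bash
mkdir -p pics
cat > h.py <<'E'
import numpy as np, cv2
from cell import ctrl
from scipy.spatial.transform import Rotation as R
def w(p,c): 
    M=np.linalg.inv(p["world_to_cam"]); return (M@np.r_[c,1])[:3]
def ray(p,u,v,z):
    M=np.linalg.inv(p["world_to_cam"]); d=M[:3,:3]@np.array([(u-p["cx"])/p["fx"],-(v-p["cy"])/p["fy"],-1]); o=M[:3,3]
    return o+d*(z-o[2])/d[2]
def save(p,n): cv2.imwrite("pics/"+n,p["frame"][:,:,::-1])
E
python3 - <<'E'
from h import *
s=ctrl.sense();print(s)
for n in("top","scene"):
    p=ctrl.camera(n);save(p,n+"1.png")
    for q in("copper_top","green_top","rack","console","jar","steel_tee","alu_corner"):
        print(n,q,[(w(p,r["centre"]).round(3).tolist(),round(r["conf"],2)) for r in ctrl.tip_of(p,q)[:3]])
E
```

```text
{'time_s': 0.0, 'joints': array([-1.23037901e+00,  2.77113951e-01, -2.78956667e-02,  1.26797990e+00,
        1.84249392e-05,  1.46736982e+00]), 'qd': array([ 0.0001623 ,  0.00165338, -0.0003976 , -0.00112378, -0.00067019,
        0.00146413]), 'effort': array([-1.13272941e-03, -4.45505512e+01,  2.95204389e+01,  1.64100376e-02,
       -7.01354588e-05,  1.87166634e-06]), 'position': array([ 0.26810422, -0.56371607,  0.23016455]), 'orientation': array([ 9.75475645e-01,  2.20104667e-01, -1.20489597e-04, -1.08999321e-03]), 'contact_force': array([-1.0766262 ,  0.19307574,  0.79420021]), 'torque': array([ 0.03457743, -0.04853072, -0.03322941]), 'grasp_force': 0.0, 'width': 0.0852630277531187}
top copper_top [([0.688, 0.114, 0.035], 0.65), ([0.516, 0.223, 0.069], 0.57)]
top green_top [([0.532, -0.302, 0.081], 0.49)]
top rack [([0.514, 0.225, -0.004], 0.83)]
top console [([0.532, -0.237, -0.004], 0.89)]
top jar [([0.77, -0.082, -0.002], 0.73)]
top steel_tee [([0.484, 0.305, 0.041], 0.72)]
top alu_corner [([0.545, 0.144, 0.039], 0.93), ([0.529, -0.3, 0.08], 0.24)]
scene copper_top [([0.69, 0.114, 0.033], 0.97), ([0.517, 0.222, 0.071], 0.91), ([0.702, 0.34, 0.032], 0.87)]
scene green_top [([0.532, -0.297, 0.083], 0.56), ([0.52, 0.225, 0.038], 0.17)]
scene rack [([0.517, 0.229, -0.002], 0.67)]
scene console [([0.533, -0.237, 0.002], 0.56), ([0.516, 0.226, 0.072], 0.33)]
scene jar [([0.774, -0.084, 0.002], 0.86)]
scene steel_tee [([0.485, 0.308, 0.041], 0.79)]
scene alu_corner [([0.553, 0.147, 0.039], 0.86)]
```

View pics/top1.png

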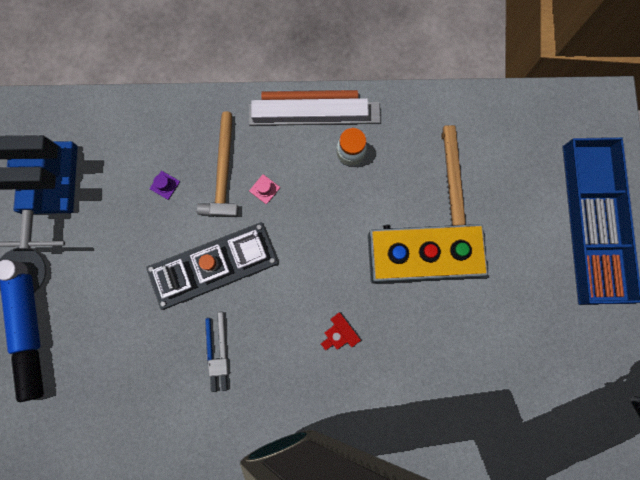

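View pics/scene1.png

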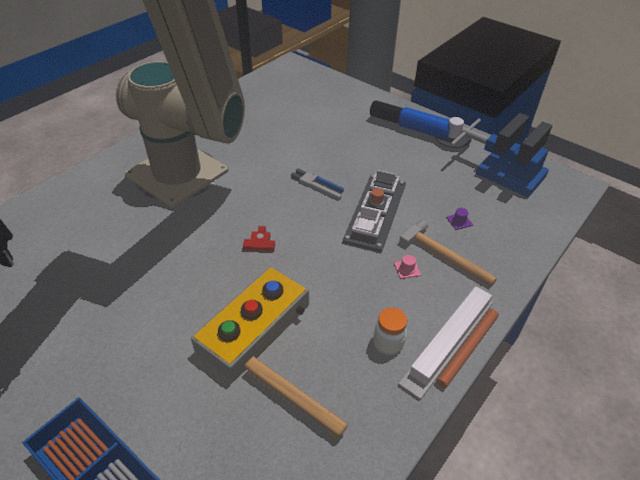

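The copper coupon is in the middle nest, at about (0.517, 0.223) and pixel (208,262) in the top view. Green is the right-hand button, at about (0.532, -0.300) and pixel (461,250). The pink and purple ones lie on the table. I'll shut the fingers and swing round to above the coupon.

```bash
python3 -m pendant '{"delta_pos":[[5.7,-0.66,0],[5.7,-0.66,0],[5.7,-0.66,0],[5.7,-0.66,0],[5.7,-0.66,0],[5.7,-0.66,0],[5.7,-0.66,0],[5.7,-0.66,0]],"rotation":[[0,0,-0.096],[0,0,-0.096],[0,0,-0.096],[0,0,-0.096],[0,0,-0.096],[0,0,-0.096],[0,0,-0.096],[0,0,-0.096]]}' -1
python3 -m pendant '{"delta_pos":[[5.7,-0.66,0],[5.7,-0.66,0],[5.7,-0.66,0],[5.7,-0.66,0],[5.7,-0.66,1],[5.7,-0.66,1],[5.7,-0.66,1],[5.7,-0.66,1],[0,0,0],[0,0,0]],"rotation":[[0,0,-0.096],[0,0,-0.096],[0,0,-0.096],[0,0,-0.096],[0,0,-0.096],[0,0,-0.096],[0,0,-0.096],[0,0,-0.096],[0,0,0],[0,0,0]]}'
cat > look.py <<'E'
import sys
from h import *
q,T,n=sys.argv[1],np.array(eval(sys.argv[2])),sys.argv[3]
p=ctrl.camera("wrist");save(p,n)
c=[w(p,r["centre"]) for r in ctrl.tip_of(p,q)]
print([x.round(4).tolist() for x in c])
s=ctrl.sense();print(s["time_s"],s["position"],s["joints"].round(2),s["contact_force"],s["width"])
Rm=R.from_quat(s["orientation"]);print("z axis",Rm.as_matrix()[:,2])
for x in c+[T]: print("tool shift cm",(Rm.inv().apply(x-s["position"])*100).round(2))
E
python3 look.py copper_top [.517,.223,.07] w1.png
```

```text
time_s: 1.8
position: [0.5496, -0.2133, 0.2315]
orientation: [0.821, 0.571, 0.0, 0.0]
contact_force: [0.8, -0.2, -0.7]
width: -0.0002
grasp_force: 0.0
time_s: 3.05
position: [0.5075, 0.2312, 0.1915]
orientation: [0.549, 0.836, -0.0, 0.0]
contact_force: [-0.1, 0.1, 0.2]
width: 0.0003
grasp_force: 0.0
[[0.5152, 0.2268, 0.0688], [0.702, 0.3322, 0.0336], [0.6897, 0.1173, 0.0363]]
3.15 [0.5081955  0.23034457 0.19174938] [ 0.31  0.18 -0.23  1.16 -0.    1.47] [ 0.3764658   0.77857435 -0.06892721] 0.0001462994783303668
z axis [ 1.02984445e-03 -6.88917337e-05 -9.99999467e-01]
tool shift cm [-0.6   0.49 12.3 ]
tool shift cm [ 1.68 21.81 15.83]
tool shift cm [-17.56  12.17  15.56]
tool shift cm [-1.02  0.51 12.18]
```

View pics/w1.png

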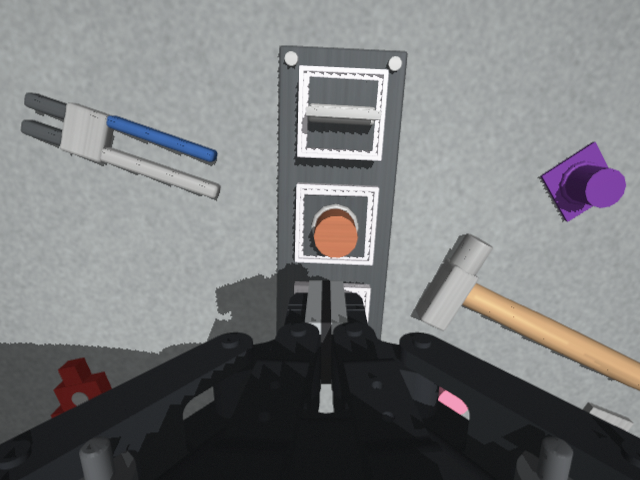

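The coupon's top is at pixel (335,236) in its nest, and the fingertips are almost above it. I'll centre, then descend to about 15 mm above and take a reading.

```bash
python3 -m pendant '{"delta_pos":[[-0.35,0.25,2],[-0.35,0.25,3],[0,0,3],[0,0,2],[0,0,0.6],[0,0,0],[0,0,0]],"rotation":[[0,0,0],[0,0,0],[0,0,0],[0,0,0],[0,0,0],[0,0,0],[0,0,0]]}'
python3 look.py copper_top [.515,.226,.07] w2.png
python3 - <<'E'
from h import *
p=ctrl.camera("wrist")
m=cv2.inRange(cv2.cvtColor(p["frame"],cv2.COLOR_RGB2HSV),(5,100,100),(15,255,255))
print(cv2.connectedComponentsWithStats(m)[2:])
E
```

```text
time_s: 4.03
position: [0.5159, 0.2268, 0.0866]
orientation: [0.549, 0.836, 0.001, 0.001]
contact_force: [-0.4, -0.7, -0.1]
width: -0.0001
grasp_force: 0.0
[[0.5181, 0.2256, 0.0736], [0.486, 0.3083, 0.0396]]
4.125 [0.51565398 0.22697769 0.08648531] [ 0.3   0.28 -0.34  0.94 -0.    1.46] [-0.06374926  0.03107969 -0.3666587 ] -0.00025964176729376636
z axis [ 2.13106583e-03  6.30437295e-04 -9.99997531e-01]
tool shift cm [-0.22  0.17  1.29]
tool shift cm [8.64 0.5  4.69]
tool shift cm [-0.06 -0.1   1.65]
(array([[     0,      0,    640,    480, 303794],
       [   293,    238,     71,     59,   2440],
       [   309,    244,      1,      1,      1],
       [   534,    341,      2,      2,      2],
       [   532,    344,      2,      1,      2],
       [   530,    346,      1,      1,      1],
       [   535,    346,      1,      1,      1],
       [   540,    346,      4,      4,      5],
       [   533,    348,      1,      1,      1],
       [   535,    348,      1,      1,      1],
       [   547,    348,      3,      3,      4],
       [   553,    350,      1,      1,      1],
      
[... 8268 characters left out ...]
   [611.        , 407.        ],
       [615.5       , 407.5       ],
       [595.        , 408.        ],
       [620.5       , 410.        ],
       [617.5       , 411.        ],
       [622.5       , 412.5       ],
       [630.        , 414.62962963],
       [614.        , 415.        ],
       [620.125     , 416.0625    ],
       [636.5       , 416.5       ],
       [616.        , 418.        ],
       [627.5       , 419.        ],
       [632.65      , 421.25      ],
       [638.        , 418.        ],
       [624.5       , 420.        ],
       [627.83333333, 421.83333333],
       [637.        , 420.        ],
       [639.        , 421.        ],
       [637.09090909, 425.72727273]]))
```

View pics/w2.png

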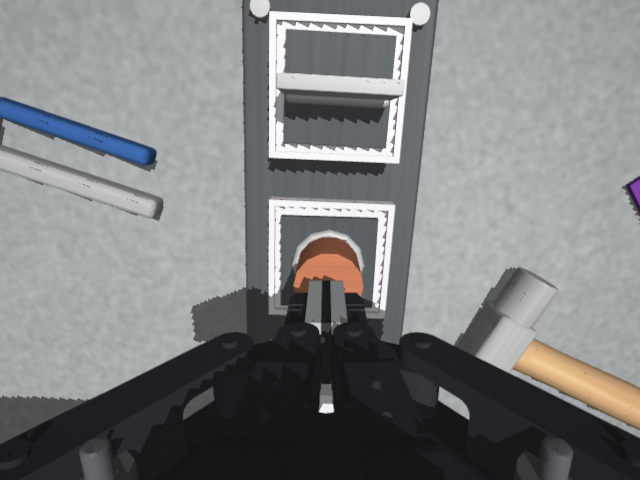

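The fingertips are centred over the copper top (pixel (330,265)). I'll descend to just above it and then feel for contact.

```bash
python3 -m pendant '{"delta_pos":[[0,0,0.5],[0,0,0.5],[0,0,0.4],[0,0,0.2],[0,0,0],[0,0,0]],"rotation":[[0,0,0],[0,0,0],[0,0,0],[0,0,0],[0,0,0],[0,0,0]]}'
python3 -m pendant '{"delta_pos":[[0,0,0.1],[0,0,0.1],[0,0,0],[0,0,0]],"rotation":[[0,0,0],[0,0,0],[0,0,0],[0,0,0]]}'
```

```text
time_s: 4.92
position: [0.5143, 0.2267, 0.0694]
orientation: [0.549, 0.836, -0.0, -0.0]
contact_force: [-1.3, -0.6, 2.5]
width: 0.0003
grasp_force: 1.3
time_s: 5.42
position: [0.5144, 0.2268, 0.0673]
orientation: [0.549, 0.836, -0.0, -0.0]
contact_force: [-3.0, -0.7, 2.8]
width: 0.0001
grasp_force: 1.7
```

```bash
python3 -m pendant '{"delta_pos":[[0,0,0.1],[0,0,0.15],[0,0,0]],"rotation":[[0,0,0],[0,0,0],[0,0,0]]}'
```

```text
time_s: 5.8
position: [0.5146, 0.2268, 0.0648]
orientation: [0.549, 0.836, -0.0, -0.0]
contact_force: [-2.8, 0.1, 4.2]
width: 0.0002
grasp_force: 2.2
```

```bash
python3 -m pendant '{"delta_pos":[[0,0,0],[0,0,0],[0,0,0],[0,0,0],[0,0,0],[0,0,0],[0,0,0]],"rotation":[[0,0,0],[0,0,0],[0,0,0],[0,0,0],[0,0,0],[0,0,0],[0,0,0]]}'
python3 -m pendant '{"delta_pos":[[0,0,-0.3],[0,0,-0.3],[0,0,-0.8],[0,0,-2],[0,0,-4],[0,0,-4],[0,0,0]],"rotation":[[0,0,0],[0,0,0],[0,0,0],[0,0,0],[0,0,0],[0,0,0],[0,0,0]]}'
python3 look.py copper_top [.532,-.300,.082] w3.png
python3 -c "
from h import *
s=ctrl.sense();print(R.from_quat(s['orientation']).as_matrix().round(3))
"
```

```text
time_s: 6.68
position: [0.5146, 0.2268, 0.0648]
orientation: [0.549, 0.836, -0.0, -0.0]
contact_force: [-3.6, -0.3, 5.1]
width: 0.0004
grasp_force: 2.2
time_s: 7.55
position: [0.5184, 0.2279, 0.1835]
orientation: [0.549, 0.836, 0.004, 0.003]
contact_force: [-0.2, -0.0, -0.0]
width: -0.0001
grasp_force: 0.0
[[0.6991, 0.3346, 0.0362], [0.6882, 0.1175, 0.0384], [0.5158, 0.221, 0.0382]]
7.65 [0.51538788 0.22694157 0.17951649] [ 0.3   0.2  -0.24  1.13 -0.    1.46] [-0.13419794  0.19905911 -0.8162151 ] 0.0002995536528664706
z axis [ 2.07321021e-03  4.95867836e-04 -9.99997728e-01]
tool shift cm [ 2.58 21.11 14.37]
tool shift cm [-16.91  11.47  14.14]
tool shift cm [-0.55 -0.23 14.13]
tool shift cm [-49.01 -19.45   9.73]
[[-0.398  0.918  0.002]
 [ 0.918  0.398  0.   ]
 [-0.     0.002 -1.   ]]
```

Nest pushed about 5 mm for about a second and then released. Now to above the green button.

```bash
python3 -m pendant '{"delta_pos":[[-5.5,0.22,0],[-5.5,0.22,0],[-5.5,0.22,0],[-5.5,0.22,0],[-5.5,0.22,0],[-5.5,0.22,0],[-5.5,0.22,0],[-5.5,0.22,0],[-5.5,0.22,0],[-5.5,0.22,0],[0,0,0],[0,0,0]],"rotation":[[0,0,0.093],[0,0,0.093],[0,0,0.093],[0,0,0.093],[0,0,0.093],[0,0,0.093],[0,0,0.093],[0,0,0.093],[0,0,0.093],[0,0,0.093],[0,0,0],[0,0,0]]}'
python3 look.py green_top [.532,-.300,.082] w4.png
```

```text
time_s: 9.15
position: [0.53, -0.3034, 0.1773]
orientation: [0.865, 0.501, -0.0, -0.001]
contact_force: [-0.4, 0.3, 0.3]
width: -0.0
grasp_force: 0.0
[[0.5373, -0.299, 0.0841]]
9.25 [ 0.53073584 -0.30253941  0.17789961] [-0.62  0.28 -0.13  1.16  0.    1.47] [-0.37032546  0.70481151 -0.06187399] -0.0002983012424362008
z axis [-0.00128117  0.00132512 -0.9999983 ]
tool shift cm [0.63 0.41 9.38]
tool shift cm [0.28 0.   9.59]
```

View pics/w3.png

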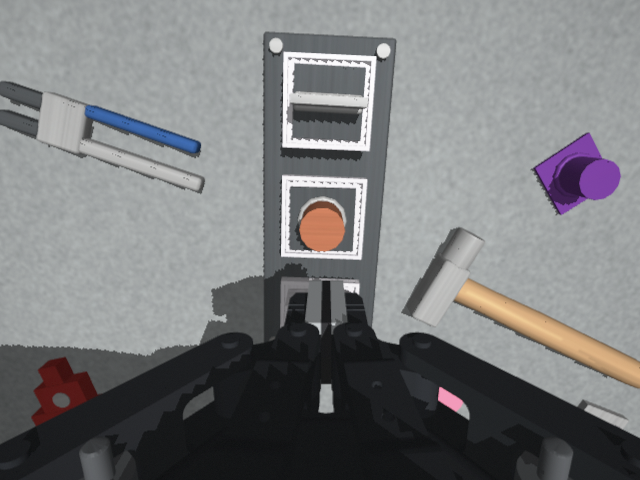

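View pics/w4.png

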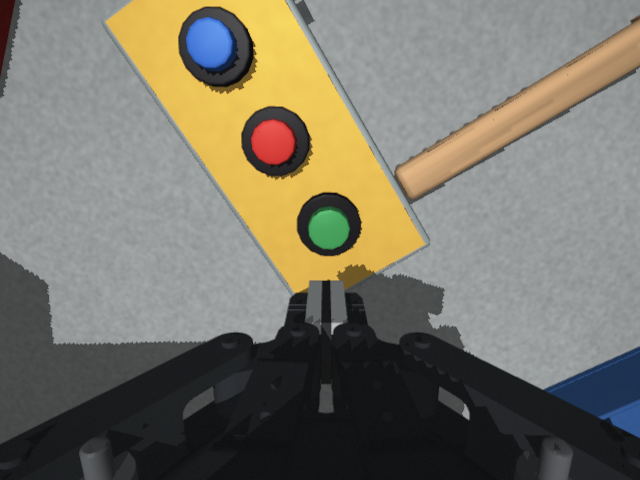

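The coupon still sits in its nest. The green button is at pixel (329,229), red is well away. Lining up and descending to about 2 cm above it.

```bash
python3 -m pendant '{"delta_pos":[[0.2,0.1,2],[0.2,0.1,2.5],[0,0,2.2],[0,0,1],[0,0,0],[0,0,0]],"rotation":[[0,0,0],[0,0,0],[0,0,0],[0,0,0],[0,0,0],[0,0,0]]}'
python3 look.py green_top [.533,-.300,.082] w5.png
python3 - <<'E'
from h import *
p=ctrl.camera("scene")
for r in ctrl.tip_of(p,"green_top"): print(w(p,r["centre"]),r["conf"])
p=ctrl.camera("wrist")
f=p["frame"].astype(int);m=((f[...,1]>f[...,0]+40)&(f[...,1]>f[...,2]+30)).astype(np.uint8)
x,y,a,b=cv2.boundingRect(m);print(x,y,a,b,[ray(p,u,y+a/2,.082) for u in (x,x+a/2,x+a)], ray(p,x+a/2,y,.082))
E
```

```text
time_s: 10.0
position: [0.5354, -0.3016, 0.1028]
orientation: [0.865, 0.501, 0.0, 0.001]
contact_force: [-0.6, 0.3, -0.1]
width: 0.0002
grasp_force: 0.0
[[0.5351, -0.3012, 0.0849]]
10.1 [ 0.53540784 -0.30195991  0.10301666] [-0.62  0.35 -0.21  1.01 -0.    1.47] [-0.5884004   0.28430415  0.04995225] 0.00025900320930797736
z axis [ 0.0017655  -0.00128276 -0.99999762]
tool shift cm [ 0.05 -0.06  1.81]
tool shift cm [ 0.05 -0.31  2.1 ]
[ 0.53267713 -0.29707487  0.08052529] 0.47
292 246 58 47 [array([ 0.52323664, -0.29233268,  0.082     ]), array([ 0.53476948, -0.29895599,  0.082     ]), array([ 0.54630334, -0.30557988,  0.082     ])] [ 0.54175062 -0.28688807  0.082     ]
```

View pics/w5.png

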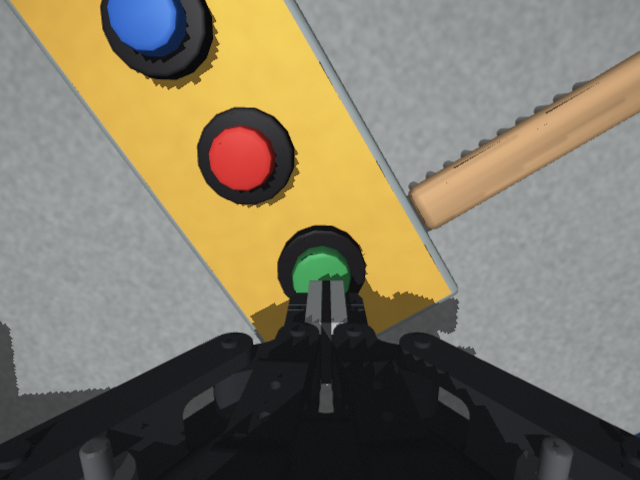

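The green button (pixel (321,270)) is right under the tips. Pressing.

```bash
python3 -m pendant '{"delta_pos":[[0.15,-0.15,0.8],[0,0,0.8],[0,0,0.4],[0,0,0.3],[0,0,0.2],[0,0,0]],"rotation":[[0,0,0],[0,0,0],[0,0,0],[0,0,0],[0,0,0],[0,0,0]]}'
python3 -m pendant '{"delta_pos":[[0,0,0.2],[0,0,0.1],[0,0,0]],"rotation":[[0,0,0],[0,0,0],[0,0,0]]}'
```

```text
time_s: 11.0
position: [0.5336, -0.2991, 0.0769]
orientation: [0.865, 0.501, -0.0, -0.0]
contact_force: [-2.1, 2.7, 4.3]
width: -0.0
grasp_force: 2.2
time_s: 11.38
position: [0.5341, -0.2995, 0.0759]
orientation: [0.865, 0.501, 0.0, 0.0]
contact_force: [-5.7, 4.7, 14.4]
width: 0.0
grasp_force: 6.8
```

Bottomed: the force is well over 5 N and motion has stopped. Holding briefly, then lifting off and drawing back clear.

```bash
python3 -m pendant '{"delta_pos":[[0,0,0.05],[0,0,0],[0,0,0],[0,0,-0.5],[0,0,-1],[0,0,-3],[0,0,-5],[0,0,-5],[0,0,-3],[0,0,0],[0,0,0]],"rotation":[[0,0,0],[0,0,0],[0,0,0],[0,0,0],[0,0,0],[0,0,0],[0,0,0],[0,0,0],[0,0,0],[0,0,0],[0,0,0]]}'
python3 - <<'E'
from h import *
s=ctrl.sense();print(s["time_s"],s["position"],s["contact_force"],abs(s["qd"]).max())
p=ctrl.camera("top");save(p,"end.png")
E
```

```text
time_s: 12.75
position: [0.5339, -0.2994, 0.2473]
orientation: [0.865, 0.501, -0.0, -0.0]
contact_force: [0.0, 0.2, 0.3]
width: -0.0002
grasp_force: 0.0
12.75 [ 0.5338566  -0.29937661  0.24725087] [0.00992843 0.19333598 0.2644019 ] 0.026616030194763086
```

View pics/end.png

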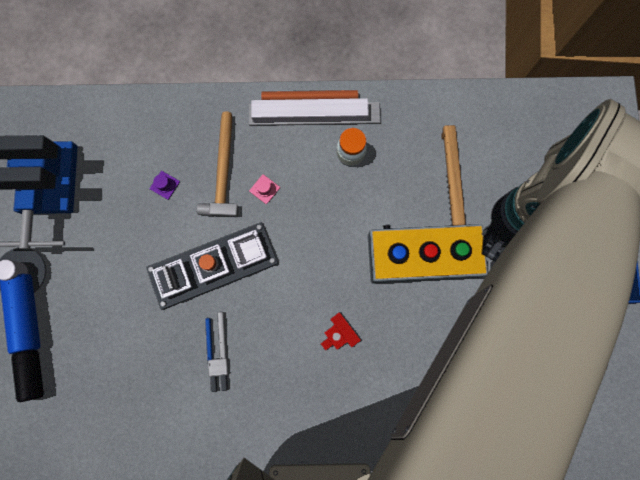

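Nothing has moved: the coupon is still at pixel (208,262), the buttons are out, and the arm is clear, 17 cm above the box.

```bash
python3 -c "
from cell import ctrl
print(ctrl.job_done())"
```

```text
the job is handed in; nothing more can be done
None
```

I touched the copper coupon for about a second with its nest pushed down about 5 mm, then pressed the green button fully in, let go, drew clear and handed the job in at about 13 s; the last picture shows nothing else moved.

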